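# Locate a workpiece on two dowels and an end stop and lock it with the cam

### The job

Load the flat rectangular offcut, about 130 by 70 by 19 mm, into the work-holding jig, ready for drilling: lay it on the jig's base between the cam and the two dowels, and with the cam still open push it gently but fully home against both dowels and the end stop. Then swing the cam lever clockwise until the cam grips the offcut firmly, without forcing it - hard pushes or overtightening would bend the dowels - and leave the other things on the desk where they are.

Things in the scene. Friction and masses are not known exactly. Their poses are not given: they have to be found in the camera images.
- plate: the workpiece: flat rectangular softwood offcut, 70 mm (its x axis) x 130 mm (its y axis) x 19 mm high, about 0.08 kg, lying loose and flat on the desk to the right of the jig. Origin: centre of its underside, z up. Symmetric: either way round is the same. Can be gripped across its 70 mm width.
- jig: jig fixed to the desk: plywood base 270 (x) x 200 (y) x 16 mm high. Origin: centre of its underside; x runs along the base to the end stop, away from the robot; y to the side of the two dowels (left). The workpiece lies on the base, its 130 mm side along x. When home its centre is at jig y = 0.044, 65 mm short of the end stop's face, its underside at jig z = 0.016.
- bay (a point): point on the top of the jig's base at its open end (jig x = -0.060, y = 0.041). A workpiece set down centred here, square to the jig, stands clear of cam and end stop and 3 mm clear of the dowels, with room for a gripper's fingers; from here it slides along x to the stop. Axes as the jig's.
- dowel_a: upright wooden dowel, 12 mm diameter, standing 32 mm above the base, the one nearer the open end, at jig x = -0.015, y = 0.085. Origin: on its axis at the base's top. The workpiece bears on its side towards the cam (-y), at jig y = 0.079.
- dowel_b: the other dowel, equal to the first, at jig x = 0.080, y = 0.085, locating side at jig y = 0.079.
- end_stop: end stop: wooden block 26 x 40 x 34 mm high with a black knob on top (47 mm above the base), carrying a round steel stop screw head, 11 mm in diameter, that faces the workpiece; clamped in a track at jig y = 0.044, jig x between 0.092 and 0.108. Axes as the jig's. Origin: on the base's top below the screw head's face (its x is where the workpiece's end must come to rest).
- stop_face (a point): centre of the face of the stop screw's head, 9.5 mm above the base; axes as the jig's (the workpiece arrives from -x).
- cam_slot (a point): middle, on the base's top, of the slotted track (along jig y, at jig x = 0.030, y = -0.017) in which the cam's pivot bolt was clamped by hand: the pivot itself lies up to 2.5 mm to either side along y and is not measured. On it turns an eccentric wooden cam disc: radius 20 mm, centre 9 mm off the pivot, 2 to 20 mm above the base; the bolt's head reaches 27 mm. Axes as the jig's.
- cam (a joint): angle q of cam and lever, rad: 0 open, to 2.09 clockwise seen from above; the lever points 1.222 + q clockwise from the jig's +x. The cam reaches 20 mm - 9 mm x cos(q + 1.047) from the pivot towards the dowels; near q = 0 it leaves 6 mm or more of play. It bites on a workpiece that is home at q = 0.9 to 1.8; the grip then rises by 10 N in 0.05 to 0.1 rad. It stays where it is left.
- lever_open (a point): where the fully open lever's middle line lies 80 mm from the mid-slot pivot, 13 mm above the base's top (fixed to the jig). The lever is a wooden bar 18 mm wide, 95 mm long with a round end, 6 to 20 mm above the base's top, overhanging its edge. It turns stiffly: free swinging takes about 0.4 Nm (4 to 5 N here), a firm grip of 15 to 20 N some 0.35 Nm (4 to 5 N) more. Axes as the jig's.
- speed_square: aluminium carpenter's triangle square lying flat, legs 178 x 191 mm, 16 mm high. A bystander, to be left where it is. Origin: centre of its underside.
- screwdriver: screwdriver with a red handle, 200 mm long, 29 mm thick, lying beyond the end-stop end of the jig. A bystander, to be left where it is. Origin: centre of its underside.
- pencil: yellow carpenter's pencil, 170 mm long and 8 mm high, lying in front of the jig's open end. A bystander, to be left where it is. Origin: centre of its underside.
- sanding_block: cork sanding block 62 x 110 x 34 mm high. A bystander, to be left where it is. Origin: centre of its underside.
Things that resemble listed ones, but are neither listed nor needed, are in the scene too. Leave any green or pink look-alike of the plate alone.

How it is judged:
On the way:
1. the workpiece lies home, within 1.5 mm of the dowels' line and of the stop screw, square within 0.02 rad and flat on the base, while the cam is still open (below 0.7 rad) (y of plate in the frame of jig between 0.0425 and 0.0455 m and x of plate in the frame of stop_face between -0.0665 and -0.0635 m and angle between the y axis of plate and the x axis of jig, either way round below 0.02 rad and angle between plate's own z axis and vertical below 0.03 rad and z of plate in the frame of jig below 0.019 m and value of joint cam below 0.7 rad), for 0.2 s.
At the end, for the whole second after the job is handed in: The workpiece is at rest on the base, home within 1.5 mm of the dowels' line and of the stop screw, square to it within 0.02 rad, and gripped: the swung cam (past 0.8 rad) presses it on the dowels, on one of them at least with over 3 N (y of plate in the frame of jig between 0.0425 and 0.0455 m and x of plate in the frame of stop_face between -0.0665 and -0.0635 m and angle between the y axis of plate and the x axis of jig, either way round below 0.02 rad and angle between plate's own z axis and vertical below 0.03 rad and z of plate in the frame of jig below 0.019 m and (contact force between plate and dowel_a above 3 N or contact force between plate and dowel_b above 3 N) and value of joint cam above 0.8 rad and linear speed of plate below 0.01 m/s and angular speed of plate below 0.05 rad/s); the robot touches nothing.
It fails at once if the workpiece is pressed on a dowel or on the end stop with more than 25 N, by pushing or by overtightening the cam (dowels bent, softwood dented) (contact force between plate and dowel_a above 25 N or contact force between plate and dowel_b above 25 N or contact force between plate and end_stop above 25 N).
It fails at once if a bystander (square, screwdriver, pencil, sanding block) is moved more than 25 mm (distance of any of speed_square, screwdriver, pencil, sanding_block from where it was at the start of the episode above 0.025 m).
It also fails if it takes over 72 s, if anything falls off the work surface, if the arm or the gripper's body presses on something with over 40 N, if the wrist force passes 120 N, or if a joint passes its speed limit or range.

### The arm

A 6-joint arm with a two-finger parallel gripper is mounted at the origin on a cart in front of the work surface, level with it; the furniture and walls round the work are solid. World frame = base frame: x ahead of the robot, y to its left, z up, the work surface at z = 0. Lengths are in m, angles in rad, forces in N, time in s.
With the tool pointing down it reaches from about 0.375 to 0.9 m from the base axis. Payload 3.1 kg.
Tool frame: the origin (TCP) lies between the finger pads; the fingertips stand manip.finger_overhang ahead of it and the grasp point (between the pads) lies 5 mm behind it (manip.finger_overhang is the distance from the TCP to the fingertips, in m); z points along the fingers, y is the line along which they close (so a half turn about z gives the same grasp; the last joint's range is limited). The gripper opens to 85 mm and grips with 20 to 120 N. Pads are 22 mm wide; open, the fingers measure 114 mm over their backs; the gripper's body (76 mm by 85 mm) begins 54 mm behind the grasp point. The pads swing forward as they close: fully open they stand 13 mm farther back than shut.
Start: joints at [-1.312, 0.527, 1.433, -0, 1.181, -0.178], TCP at [0.265, -0.566, 0.245] pointing down, gripper open.
Joint ranges: [-3.08, 3.08], [-0.75, 2.2], [0.22, 2.44], [-1.43, 4.57], [0, 2.65], [-2.85, 2.85]. Speed limits (rad/s): [2.79, 2.79, 3.14, 3.14, 3.14, 3.14].

### API

Orientations are given as a unit quaternion [x, y, z, w].
In Python, from station import manip gives the robot as it stands.
- The arm moves only by the tool drive_tool, never from a script. Its argument "plan" is a list of rows, each a list of 7 numbers: the shift along the tool's x, y, z in m, then the turn, a rotation vector about the tool's x, y, z in degrees, then the opening, from -1 (shut) to 1 (fully open). In form: [[x, y, z, wx, wy, wz, gripper], ...]. A call has 1 to 10 rows; each row shifts and turns the commanded pose from where the row before left it, along the tool's axes as they then stand; what a row does not reach is not made up. A row lasts 1/10 s, in which the tool goes at most 50 mm and 8.59 degrees, less where a joint would pass 70% of its speed; a pose out of reach is approached as far as the arm can. A call is refused whole if a number of a shift passes 0.05 or a number of a turn 8.59, either way. A call with a gripper value outside its range is refused whole. The fingers move at their own pace and stop on an object; "newtons" is the grip in N (left out, the last holds). Time passes only in rows, so rows that do not move let the fingers close. It gives the time, the measured TCP pose, the force, the opening and the grip force at its end, in the units of the state.
- manip.sense(): the state, without advancing time (a new reading comes with each control period).
- manip.snapshot(name): name is "side" or "top" or "wrist"; returns a dict with "image" (384x512x3 uint8, red, green, blue), "z_map" (384x512 float32, m along the optical axis (not along the pixel's ray), 0 where there is no reading), "fov_y" (degrees; the focal length in pixels is half the picture's height over the tangent of half this angle, whatever the lens; pixels are square), "cx", "cy" (the principal point, pixels), "extrinsics" (4x4, takes a point from camera to world coordinates); the wrist camera has in their place "mount" (4x4, takes a point from camera to tool coordinates, whose origin is the TCP and whose axes are the flange's). Camera axes: x right, y up, looking along -z (the intrinsics and any distortion apply to the point x, -y, -z); pixel columns grow to the right and rows downward; lengths in m; the calibration is good to about 2 mm. A picture is of the moment at which its call begins: read the wrist's pose just before it.
- manip.sign_off(): hands the job in; it is judged then, once.
The state is a dict: "t": time; "q": joint angles; "qd": joint speeds; "tau": joint torques, N m; "tcp_pos": TCP position; "tool_rot": TCP orientation; "force": force on the tool from outside, world axes, zero at the start; "ft_torque": the same for the moment, N m; "finger_gap": opening from 0.0 (shut) to 1.0 (fully open); "gripper_force": force on a finger pad.
Only numpy, scipy, OpenCV 4.12 (cv2) and the standard library are available. Lean on these libraries where they do the work, as an engineer would, in place of code of your own. Each camera call takes 0.05 s, during which the arm holds its last target. There are 200 camera calls.

## Working session

There is one attempt and no reset: what is moved stays moved. The work goes in short steps, Python scripts to look and compute and a tool call to move; the robot and the scene stay as the last step left them, time stands still between calls to the robot, and variables do not carry over. Pictures are saved under pics/ and viewed, at most 10 in all, crops included, and the job is handed in when it is done.

Besides the shell and the picture viewer there is one more tool, called after "Call:" as name([rows], argument=value, ...), one row to a line, values as JSON. drive_tool: Moves the arm, as the interface text tells. Its arguments: {"type":"object","properties":{"plan":{"type":"array"},"newtons":{"type":"number"}},"required":["plan"]}

```bash
mkdir -p pics; ls; cat > h.py <<'E'
import numpy as np, cv2
from station import manip
from scipy.spatial.transform import Rotation as R
def snap(n):
    s=manip.sense(); d=manip.snapshot(n)
    if n=='wrist':
        T=np.eye(4);T[:3,:3]=R.from_quat(s['tool_rot']).as_matrix();T[:3,3]=s['tcp_pos'];E=T@d['mount']
    else: E=np.array(d['extrinsics'])
    z=d['z_map'];h,w=z.shape;f=h/2/np.tan(np.radians(d['fov_y'])/2)
    u,v=np.meshgrid(np.arange(w),np.arange(h))
    P=np.stack([(u-d['cx'])/f*z,-(v-d['cy'])/f*z,-z],-1)@E[:3,:3].T+E[:3,3]
    P[z==0]=np.nan
    return d,P
def save(n,im): cv2.imwrite('pics/'+n,np.ascontiguousarray(im[...,::-1]))
E
python3 - <<'E'
from h import *
print(manip.sense(), manip.finger_overhang)
ims=[]
for n in('top','side'):
    d,P=snap(n); np.savez(n+'.npz',im=d['image'],P=P)
    print(n,[ (k,d[k]) for k in d if k not in('image','z_map')])
    save(n+'.png',cv2.resize(d['image'],(800,600)))
E
```

```text
pics
{'t': 0.0, 'q': array([-1.31148203e+00,  5.28468995e-01,  1.43390509e+00,  1.27240154e-05,
        1.18138897e+00, -1.78496663e-01]), 'qd': array([-9.23901312e-05,  1.68023647e-04,  2.00181001e-04, -1.06388340e-03,
       -8.82088353e-04,  1.51345676e-03]), 'tau': array([ 9.34997151e-04, -4.42340863e+01, -1.78023899e+01, -2.34655254e-04,
        8.52475612e-03, -5.41406237e-06]), 'tcp_pos': array([ 0.26482708, -0.56536447,  0.24433096]), 'tool_rot': array([ 9.76135672e-01,  2.17158864e-01, -3.79615499e-05, -1.08455467e-03]), 'force': array([ 0.54833741, -0.1722137 , -0.19528048]), 'ft_torque': array([ 0.04129675, -0.00897729, -0.04383346]), 'gripper_force': 0.0, 'finger_gap': 1.0011317628249288} 0.014
top [('fov_y', 53.6382728777658), ('cx', 256.16625158354555), ('cy', 189.83934315249206), ('extrinsics', array([[ 0.00167131,  0.98427099, -0.17665735,  0.29592871],
       [-0.99972732, -0.00247   , -0.02322014, -0.20218182],
       [-0.02329125,  0.17664799,  0.98399848,  1.2647735 ],
       [ 0.        ,  0.        ,  0.        ,  1.        ]]))]
side [('fov_y', 43.30925494070845), ('cx', 254.38924029308924), ('cy', 191.06000647080538), ('extrinsics', array([[-0.99972671,  0.00766128, -0.02208654,  0.49632202],
       [-0.02316146, -0.45276714,  0.89132792,  1.08392176],
       [-0.00317135,  0.89159588,  0.45282085,  0.69939884],
       [ 0.        ,  0.        ,  0.        ,  1.        ]]))]
```

View pics/top.png

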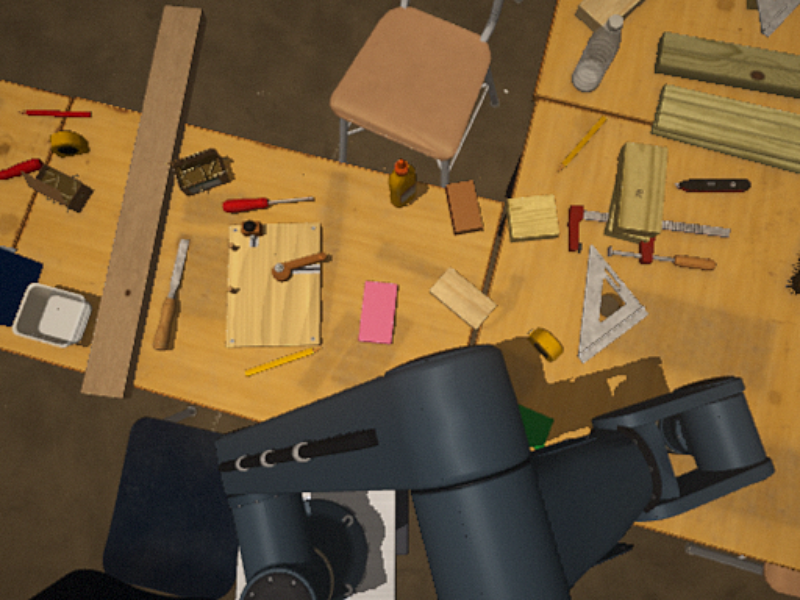

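The top view (800 px) shows the jig at (275,285). The dowels are at (233,245) and (233,290), the stop at (250,230), and the cam lever at (300,265).

Plate candidates:
- natural wood (462,298)
- pink (378,312)
- green (535,425)
- light block (533,217)
- cork (464,207)

The natural-wood one at (462,298) fits by size and colour. I'll check this with measurements and a crop.

```bash
python3 - <<'E'
from h import *
D=np.load('top.npz');P=D['P'];im=D['im']
s=512/800
def box(name,u,v,r,zlo,zhi):
    u,v,r=int(u*s),int(v*s),int(r*s)
    m=np.zeros(im.shape[:2],np.uint8);sub=P[v-r:v+r,u-r:u+r,2]
    m[v-r:v+r,u-r:u+r]=((sub>zlo)&(sub<zhi))
    n,l,st,c=cv2.connectedComponentsWithStats(m)
    k=1+np.argmax(st[1:,4]); q=P[l==k]
    b=cv2.minAreaRect((q[:,:2]*1000).astype(np.float32))
    print(name,'ctr',np.round(b[0],1),'size',np.round(b[1],1),'ang',round(b[2],2),'z',np.round(np.median(q[:,2]),4),len(q))
box('plate',462,298,45,.010,.028)
box('pink',378,312,45,.010,.028)
box('light',533,217,40,.006,.05)
box('cork',464,207,40,.02,.05)
box('jig',275,285,75,.010,.021)
# desk height sample
for u,v in [(340,380),(420,260),(275,285),(300,330)]: print(u,v,P[int(v*s),int(u*s)])
for n,(u,v) in dict(da=(233,245),db=(233,290),knob=(250,228),bolt=(279,271),lev=(322,257)).items():
    u,v=int(u*s),int(v*s);print(n);print(np.round(P[v-4:v+5,u-5:u+6,2]*1000).astype(object))
c=np.vstack([cv2.resize(im[130:240,130:330],(800,440),interpolation=cv2.INTER_CUBIC)])
save('crop.png',c)
E
```

```text
plate ctr [ 519.3 -305.5] size [129.7  71.1] ang 49.45 z 0.019 822
pink ctr [ 488.9 -124.7] size [ 70.3 129.7] ang 84.11 z 0.0195 815
light ctr [ 692.3 -457.2] size [ 91.  101.4] ang 5.09 z 0.0377 875
cork ctr [ 719.5 -310.8] size [111.1  61.5] ang 9.79 z 0.0318 580
jig ctr [551.9 102.7] size [270.6 200.8] ang 1.48 z 0.0164 4054
340 380 [ 0.34464663 -0.04276441 -0.00174471]
420 260 [ 0.60539442 -0.21267394  0.00139797]
275 285 [0.54696689 0.09683161 0.0193788 ]
300 330 [0.44953208 0.04082186 0.01365137]
da
[[6.0 -1.0 -1.0 13.0 15.0 15.0 24.0 21.0 13.0 20.0 18.0]
 [2.0 -3.0 -1.0 18.0 18.0 18.0 16.0 16.0 11.0 15.0 11.0]
 [-1.0 3.0 -2.0 17.0 16.0 17.0 15.0 15.0 17.0 11.0 18.0]
 [1.0 2.0 3.0 48.0 47.0 49.0 16.0 15.0 19.0 17.0 17.0]
 [2.0 1.0 43.0 52.0 49.0 44.0 41.0 17.0 17.0 15.0 22.0]
 [-1.0 nan -5.0 50.0 45.0 50.0 37.0 29.0 15.0 8.0 14.0]
 [1.0 -0.0 -5.0 14.0 48.0 38.0 39.0 31.0 15.0 14.0 15.0]
 [2.0 -2.0 4.0 24.0 17.0 29.0 28.0 24.0 16.0 15.0 10.0]
 [-5.0 -1.0 1.0 17.0 16.0 18.0 18.0 23.0 16.0 13.0 17.0]]
db
[[1.0 1.0 19.0 13.0 12.0 20.0 15.0 17.0 19.0 16.0 20.0]
 [-3.0 3.0 15.0 18.0
[... 1288 characters left out ...]
.0 39.0 34.0 32.0 40.0]
 [20.0 39.0 38.0 39.0 40.0 35.0 36.0 41.0 37.0 36.0 37.0]
 [17.0 14.0 34.0 38.0 36.0 36.0 37.0 38.0 39.0 36.0 36.0]
 [12.0 15.0 23.0 38.0 34.0 36.0 34.0 31.0 41.0 35.0 36.0]]
lev
[[18.0 14.0 15.0 13.0 9.0 1.0 -5.0 0.0 -4.0 -1.0 -1.0]
 [15.0 14.0 16.0 20.0 39.0 40.0 35.0 -1.0 0.0 2.0 -1.0]
 [35.0 38.0 32.0 36.0 37.0 36.0 32.0 36.0 0.0 3.0 1.0]
 [30.0 38.0 37.0 37.0 35.0 35.0 38.0 36.0 29.0 2.0 -1.0]
 [37.0 36.0 40.0 33.0 40.0 39.0 36.0 38.0 26.0 -7.0 -1.0]
 [34.0 39.0 33.0 37.0 39.0 38.0 39.0 33.0 -1.0 -2.0 1.0]
 [40.0 35.0 37.0 37.0 36.0 31.0 31.0 3.0 1.0 -2.0 1.0]
 [31.0 35.0 25.0 29.0 7.0 5.0 4.0 0.0 -1.0 3.0 1.0]
 [20.0 16.0 18.0 14.0 4.0 0.0 -0.0 1.0 4.0 2.0 3.0]]
```

View pics/crop.png

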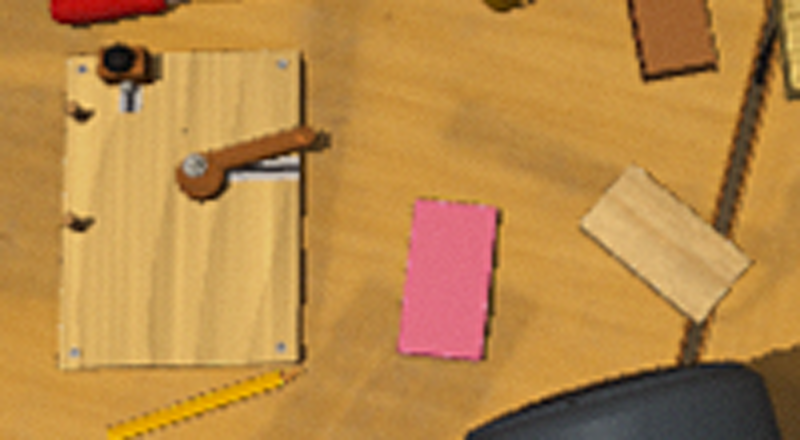

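View pics/side.png

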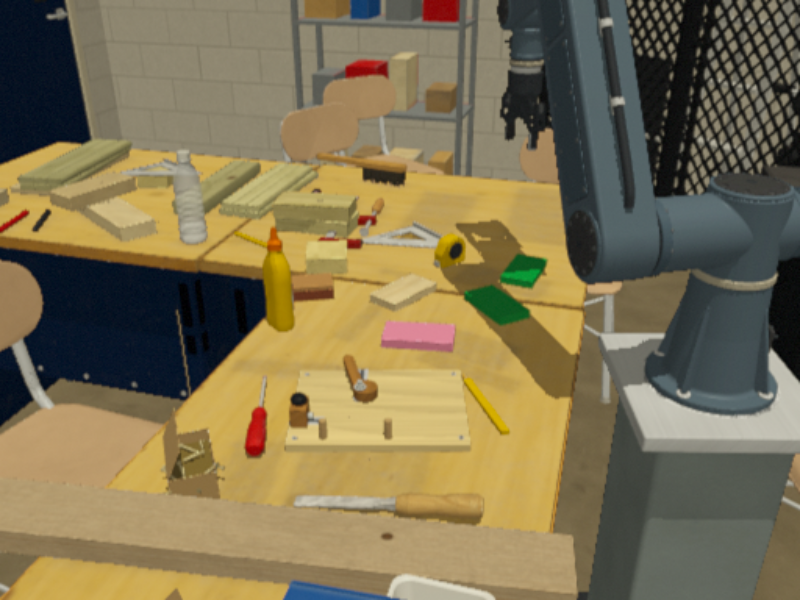

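The crop confirms it: natural wood at (665,243), measured 129.7 x 71.1 x 19 mm. The pink and green ones are look-alikes. I'll move above the plate.

Call:
drive_tool([
  [0.0426, -0.0159, 0.0125, 0, 0, 0, 1],
  [0.0426, -0.0159, 0.0125, 0, 0, 0, 1],
  [0.0426, -0.0159, 0.0125, 0, 0, 0, 1],
  [0.0426, -0.0159, 0.0125, 0, 0, 0, 1],
  [0.0426, -0.0159, 0.0125, 0, 0, 0, 1],
  [0.0426, -0.0159, 0.0125, 0, 0, 0, 1],
  [0.0426, -0.0159, 0.0125, 0, 0, 0, 1],
  [0.0426, -0.0159, 0.0125, 0, 0, 0, 1],
  [0, 0, 0, 0, 0, -8.2, 1],
  [0, 0, 0, 0, 0, -8.2, 1],
], newtons=40)

```text
t: 1.1
tcp_pos: [0.5204, -0.304, 0.1441]
tool_rot: [0.933, 0.359, -0.001, -0.001]
force: [-0.9, 0.1, 0.8]
finger_gap: 1.004
gripper_force: 0.0
```

Call:
drive_tool([
  [0, 0, 0, 0, 0, -8.0, 1],
  [0, 0, 0, 0, 0, 0, 1],
  [0, 0, 0, 0, 0, 0, 1],
  [0, 0, 0, 0, 0, 0, 1],
])

```text
t: 1.5
tcp_pos: [0.5196, -0.3064, 0.1452]
tool_rot: [0.909, 0.418, -0.0, -0.0]
force: [0.7, -0.8, 0.9]
finger_gap: 1.001
gripper_force: 0.0
```

```bash
cat >> h.py <<'E'
def pose():
    s=manip.sense();M=R.from_quat(s['tool_rot']).as_matrix()
    return np.array(s['tcp_pos']),M,s
def to(x,y,z,yaw):
    p,M,s=pose(); d=M.T@(np.array([x,y,z])-p)
    a=np.radians(yaw);c,si=np.cos(a),np.sin(a)
    Rt=np.array([[c,si,0],[si,-c,0],[0,0,-1]])
    print('t',round(s['t'],2),'pos',np.round(p,4),'yaw',round(np.degrees(np.arctan2(M[1,0],M[0,0])),2),'F',np.round(s['force'],1),'gap',round(s['finger_gap'],3),'gf',s['gripper_force'])
    print('tool shift',np.round(d,4),'turn',np.round(np.degrees(R.from_matrix(M.T@Rt).as_rotvec()),2))
def rect(P,u0,u1,v0,v1,zlo,zhi):
    m=np.zeros(P.shape[:2],np.uint8);m[v0:v1,u0:u1]=(P[v0:v1,u0:u1,2]>zlo)&(P[v0:v1,u0:u1,2]<zhi)
    n,l,st,c=cv2.connectedComponentsWithStats(cv2.morphologyEx(m,cv2.MORPH_OPEN,np.ones((3,3))))
    k=1+np.argmax(st[1:,4]);q=P[l==k];b=cv2.minAreaRect((q[:,:2]*1000).astype(np.float32))
    print('rect',np.round(b[0],1),np.round(b[1],1),round(b[2],2),'z',np.round(np.median(q[:,2]),4),len(q))
E
python3 - <<'E'
from h import *
d,P=snap('wrist');save('w1.png',d['image'])
rect(P,0,512,0,384,.010,.028)
to(.5193,-.3055,.017,49.45)
E
```

```text
rect [ 487.8 -121.6] [ 71.5 130.9] 83.86 z 0.0193 13116
t 1.55 pos [ 0.5195 -0.3065  0.1453] yaw 49.37 F [ 0.6 -0.1 -0.1] gap 0.999 gf 0.0
tool shift [ 0.0006 -0.0008  0.1283] turn [-0.01 -0.   -0.08]
```

View pics/w1.png

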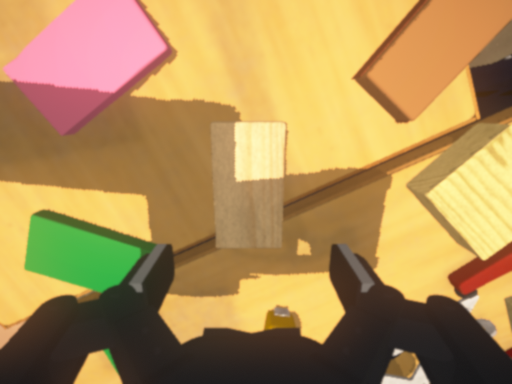

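The wrist view shows the plate upright at (248,185), with the green look-alike at (90,250). I'll measure the plate here and check clearance for the fingers.

```bash
python3 - <<'E'
from h import *
d,P=snap('wrist')
rect(P,190,305,105,265,.010,.028)
rect(P,15,135,200,300,.010,.045)
p,M,s=pose()
T=(P-p)@M
m=(P[...,2]>.008)&(np.abs(T[...,0])<.05)&(np.abs(T[...,1])<.075)&(P[...,2]<.1)
v,u=np.nonzero(m);print(T[m].min(0),T[m].max(0),len(u))
E
```

```text
rect [ 518.6 -302.5] [129.   70.2] 49.4 z 0.0197 8864
rect [ 329.8 -242.8] [ 71.9 112.9] 29.25 z 0.0196 6059
[-0.04993257 -0.03844899  0.12293579] [0.04980658 0.03173784 0.1281335 ] 6799
```

Call:
drive_tool([
  [0.002, -0.0025, 0.03, 0, 0, 0, 1],
  [0, 0, 0.03, 0, 0, 0, 1],
  [0, 0, 0.03, 0, 0, 0, 1],
  [0, 0, 0.02, 0, 0, 0, 1],
  [0, 0, 0.01, 0, 0, 0, 1],
  [0, 0, 0.006, 0, 0, 0, 1],
  [0, 0, 0, 0, 0, 0, 1],
  [0, 0, 0, 0, 0, 0, 1],
])

```text
t: 2.4
tcp_pos: [0.5197, -0.3037, 0.0202]
tool_rot: [0.908, 0.418, 0.0, 0.001]
force: [0.0, 1.2, 0.5]
finger_gap: 1.001
gripper_force: 0.0
```

```bash
python3 - <<'E'
from h import *
to(.5188,-.3035,.017,49.4)
d,P=snap('wrist');save('w2.png',d['image'])
p,M,s=pose();T=(P-p)@M
# finger points: lowest tool z reach
m=(P[...,2]<.2)
sub=T[200:330];print([np.round(T[v,u],3).tolist() for v,u in [(255,150),(255,345),(262,155),(262,340),(270,160),(270,335)]])
E
```

```text
t 2.4 pos [ 0.5197 -0.3037  0.0202] yaw 49.48 F [0.  1.2 0.5] gap 1.001 gf 0.0
tool shift [-0.0004 -0.0008  0.0032] turn [0.1  0.   0.08]
[[0.011, -0.049, -0.015], [0.011, 0.045, -0.015], [0.011, -0.044, -0.021], [0.007, 0.043, -0.015], [0.006, -0.043, -0.021], [-0.001, 0.042, -0.01]]
```

View pics/w2.png

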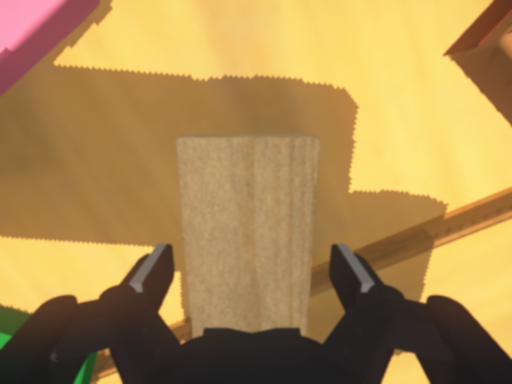

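The fingers straddle the plate, with pads at (150,270) and (350,270). I'll lower slowly and watch the force.

Call:
drive_tool([
  [0, -0.0005, 0.002, 0, 0, 0, 1],
  [0, 0, 0.002, 0, 0, 0, 1],
  [0, 0, 0, 0, 0, 0, 1],
])

```text
t: 2.75
tcp_pos: [0.5187, -0.3028, 0.0154]
tool_rot: [0.908, 0.419, 0.0, 0.0]
force: [0.4, -0.1, -0.3]
finger_gap: 1.003
gripper_force: 0.0
```

Call:
drive_tool([
  [0, 0, 0.002, 0, 0, 0, 1],
  [0, 0, 0.002, 0, 0, 0, 1],
  [0, 0, 0, 0, 0, 0, 1],
])

```text
t: 3.05
tcp_pos: [0.5186, -0.3027, 0.0109]
tool_rot: [0.908, 0.419, -0.0, -0.0]
force: [0.5, 0.4, -0.1]
finger_gap: 0.999
gripper_force: 0.0
```

Call:
drive_tool([
  [0, 0, 0, 0, 0, 0, 0.4],
  [0, 0, 0, 0, 0, 0, 0.2],
  [0, 0, 0, 0, 0, 0, 0],
  [0, 0, 0, 0, 0, 0, -1],
  [0, 0, 0, 0, 0, 0, -1],
  [0, 0, 0, 0, 0, 0, -1],
], newtons=40)

```text
t: 3.65
tcp_pos: [0.5189, -0.303, 0.0115]
tool_rot: [0.908, 0.419, 0.0, 0.0]
force: [-0.4, 0.6, 1.2]
finger_gap: 0.808
gripper_force: 47.1
```

Call:
drive_tool([
  [0, 0, -0.01, 0, 0, 0, -1],
  [0, 0, -0.03, 0, 0, 0, -1],
  [0, 0, -0.04, 0, 0, 0, -1],
  [0, 0, -0.04, 0, 0, 0, -1],
  [0, 0, 0, 0, 0, 0, -1],
  [0, 0, 0, 0, 0, 0, -1],
])

```text
t: 4.25
tcp_pos: [0.5189, -0.303, 0.1325]
tool_rot: [0.908, 0.419, 0.0, 0.001]
force: [-0.1, 0.8, -2.0]
finger_gap: 0.809
gripper_force: 46.8
```

```bash
python3 - <<'E'
from h import *
c,s=np.cos(np.radians(1.48)),np.sin(np.radians(1.48))
x,y=.5519+c*-.06-s*.040,.1027+s*-.06+c*.040
print(x,y)
to(x,y,.13,1.48)
E
```

```text
0.490886895887474 0.14113697603290437
t 4.25 pos [ 0.5189 -0.303   0.1325] yaw 49.49 F [-0.1  0.8 -2. ] gap 0.809 gf 46.81005120277405
tool shift [ 0.3194 -0.3098  0.0019] turn [ 0.11 -0.05 48.01]
```

Call:
drive_tool([
  [0.02, -0.0195, 0, 0, 0, 0, -1],
  [0.033, -0.032, 0, 0, 0, 0, -1],
  [0.033, -0.032, 0, 0, 0, 0, -1],
  [0.033, -0.032, 0, 0, 0, 0, -1],
  [0.033, -0.032, 0, 0, 0, 0, -1],
  [0.033, -0.032, 0, 0, 0, 0, -1],
  [0.033, -0.032, 0, 0, 0, 0, -1],
  [0.033, -0.032, 0, 0, 0, 0, -1],
  [0.033, -0.032, 0, 0, 0, 0, -1],
  [0.0355, -0.0345, 0, 0, 0, 0, -1],
])

```text
t: 5.25
tcp_pos: [0.4888, 0.1428, 0.1296]
tool_rot: [0.908, 0.418, -0.002, -0.001]
force: [1.3, 0.8, -1.1]
finger_gap: 0.803
gripper_force: 46.7
```

Call:
drive_tool([
  [0, 0, 0, 0, 0, 6, -1],
  [0, 0, 0, 0, 0, 7, -1],
  [0, 0, 0, 0, 0, 7, -1],
  [0, 0, 0, 0, 0, 7, -1],
  [0, 0, 0, 0, 0, 7, -1],
  [0, 0, 0, 0, 0, 7, -1],
  [0, 0, 0, 0, 0, 7, -1],
  [0, 0, 0, 0, 0, 0, -1],
  [0, 0, 0, 0, 0, 0, -1],
])

```text
t: 6.15
tcp_pos: [0.4896, 0.1413, 0.1302]
tool_rot: [1.0, 0.014, -0.002, 0.0]
force: [0.4, 0.3, -1.2]
finger_gap: 0.81
gripper_force: 46.7
```

```bash
python3 - <<'E'
from h import *
to(.4909,.1411,.13,1.48)
d,P=snap('wrist');save('w3.png',d['image']);np.savez('w3.npz',im=d['image'],P=P)
z=P[...,2];print(np.nanpercentile(z,[5,25,50,75,95]))
E
```

```text
t 6.15 pos [0.4896 0.1413 0.1302] yaw 1.63 F [ 0.4  0.3 -1.2] gap 0.81 gf 46.72385036945343
tool shift [0.0013 0.0003 0.0002] turn [0.01 0.17 0.15]
[-0.00065296  0.00055016  0.01655501  0.13820547  0.20216438]
```

View pics/w3.png

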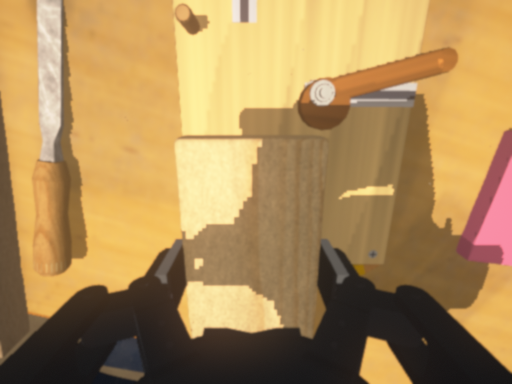

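The plate is held at (250,230), dowel_a is at (188,15) and the cam bolt is at (321,92). I'll measure the plate and the jig in this same frame.

```bash
python3 - <<'E'
from h import *
D=np.load('w3.npz');P=D['P'];im=D['im']
z=P[...,2]
base=(z>.009)&(z<.023)
L=[];Rr=[]
for v in range(5,260,3):
    r=np.nonzero(base[v,100:445])[0]+100
    # left edge: first col with base, run of following
    for u in range(120,240):
        if base[v,u:u+4].all(): 
            if np.nanmedian(z[v,u-6:u-2])<.007: L.append(P[v,u,:2])
            break
    for u in range(440,330,-1):
        if base[v,u-3:u+1].all():
            if np.nanmedian(z[v,u+2:u+6])<.007: Rr.append(P[v,u,:2])
            break
def line(a):
    a=np.array(a); vx,vy,x,y=cv2.fitLine(a.astype(np.float32),cv2.DIST_HUBER,0,.001,.001).ravel()
    print('line at x=.49,.55,.65: y=',[round(float(y+(X-x)*vy/vx),4) for X in(.49,.55,.65)],'ang',round(np.degrees(np.arctan(vy/vx)),2),len(a),a[:,0].min(),a[:,0].max())
line(L);line(Rr)
# plate top
q=(z>.115)&(z<.150);q[:,:170]=0;q[:,340:]=0;q[235:]=0
print('plate z',np.median(z[q]))
E_=[P[v,np.nonzero(q[v])[0]][:, :2] for v in range(140,235,5)]
l=np.array([e[0] for e in E_]);r=np.array([e[-1] for e in E_]);line(l);line(r)
print('front x',np.nanmax(P[q][:,0]),np.percentile(P[q][:,0],99))
for n,(a,b,c,d),lo,hi in [('dowelA',(165,215,0,40),.042,.056),('bolt',(300,345,70,115),.040,.050)]:
    s=P[c:d,a:b].reshape(-1,3);s=s[(s[:,2]>lo)&(s[:,2]<hi)];print(n,np.median(s,0),s.min(0),s.max(0),len(s))
E
```

```text
line at x=.49,.55,.65: y= [0.2026, 0.2041, 0.2067] ang 1.45 40 0.5445582158092043 0.6425817089996706
line at x=.49,.55,.65: y= [0.0047, 0.006, 0.0081] ang 1.22 73 0.4273034474644284 0.6473693264221564
plate z 0.1380548166388949
line at x=.49,.55,.65: y= [0.176, 0.1775, 0.1802] ang 1.52 19 0.5096030193553702 0.552914840607601
line at x=.49,.55,.65: y= [0.1068, 0.1087, 0.1118] ang 1.79 19 0.510859436147297 0.554541408381299
front x 0.5556573788803034 0.5551005550704214
dowelA [0.62748211 0.19112276 0.04798348] [0.62221722 0.18591414 0.04201673] [0.63391219 0.19765859 0.05011066] 307
bolt [0.58035099 0.09021737 0.04392287] [0.57177502 0.08294471 0.04000156] [0.58680605 0.09549323 0.0496717 ] 244
```

Call:
drive_tool([
  [-0.001, -0.0015, 0.02, 0, 0.17, 0.2, -1],
  [0, 0, 0.03, 0, 0, 0, -1],
  [0, 0, 0.025, 0, 0, 0, -1],
  [0, 0, 0.015, 0, 0, 0, -1],
  [0, 0, 0.008, 0, 0, 0, -1],
  [0, 0, 0.0025, 0, 0, 0, -1],
  [0, 0, 0.001, 0, 0, 0, -1],
  [0, 0, 0, 0, 0, 0, -1],
])

```text
t: 7.0
tcp_pos: [0.4903, 0.1429, 0.0304]
tool_rot: [1.0, 0.011, 0.002, -0.0]
force: [-0.3, -0.1, -1.2]
finger_gap: 0.807
gripper_force: 46.7
```

```bash
python3 - <<'E'
from h import *
to(.489,.1433,.0275,1.4)
E
```

```text
t 7.0 pos [0.4903 0.1429 0.0304] yaw 1.3 F [-0.3 -0.1 -1.2] gap 0.807 gf 46.718541383743286
tool shift [-0.0013 -0.0004  0.0029] turn [-0.   -0.24 -0.1 ]
```

Call:
drive_tool([
  [0, 0, 0.001, 0, -0.2, 0, -1],
  [0, 0, 0.001, 0, 0, 0, -1],
  [0, 0, 0, 0, 0, 0, -1],
  [0, 0, 0, 0, 0, 0, 0.7],
  [0, 0, 0, 0, 0, 0, 1],
  [0, 0, 0, 0, 0, 0, 1],
  [0, 0, 0, 0, 0, 0, 1],
  [0, 0, -0.02, 0, 0, 0, 1],
  [0, 0, -0.03, 0, 0, 0, 1],
  [0, 0, -0.03, 0, 0, 0, 1],
])

```text
t: 8.0
tcp_pos: [0.4893, 0.1428, 0.1082]
tool_rot: [1.0, 0.011, -0.001, 0.0]
force: [1.1, 0.4, -0.7]
finger_gap: 0.996
gripper_force: 0.0
```

Call:
drive_tool([
  [-0.03, 0, -0.01, 0, 0, 0, 0],
  [-0.035, 0, 0, 0, 0, 0, 0],
  [-0.03, 0, 0, 0, 0, 0, 0],
  [0, 0, 0, 0, 0, 0, 0],
  [0, 0, 0, 0, 0, 0, 0],
])

```text
t: 8.5
tcp_pos: [0.3948, 0.1408, 0.1181]
tool_rot: [1.0, 0.011, 0.0, -0.0]
force: [0.3, 0.6, 0.3]
finger_gap: 0.504
gripper_force: 0.0
```

```bash
python3 - <<'E'
from h import *
to(.404,.143,.037,1.4)
d,P=snap('wrist');save('w4.png',d['image']);np.savez('w4.npz',im=d['image'],P=P)
rect(P,120,400,10,300,.029,.040)
E
```

```text
t 8.5 pos [0.3948 0.1408 0.1181] yaw 1.3 F [0.3 0.6 0.3] gap 0.504 gf 0.0
tool shift [ 0.0092 -0.0019  0.0811] turn [-0.   -0.01 -0.1 ]
rect [481.5 142.5] [111.9  70.2] 1.26 z 0.0355 15127
```

View pics/w4.png

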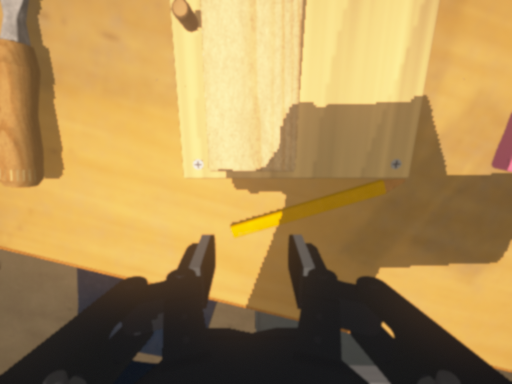

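The plate sits in the bay with its rear edge at about x = 0.4255 and yaw 1.3°. The pencil at (310,207) stays below the fingertips. I'll descend behind the plate.

Call:
drive_tool([
  [0.01, 0, 0.03, 0, 0, 0, 0],
  [0, 0, 0.03, 0, 0, 0, 0],
  [0, 0, 0.015, 0, 0, 0, 0],
  [0, 0, 0.007, 0, 0, 0, 0],
  [0, 0, 0.002, 0, 0, 0, 0],
  [0, 0, 0, 0, 0, 0, 0],
])

```text
t: 9.15
tcp_pos: [0.4056, 0.141, 0.0339]
tool_rot: [1.0, 0.011, 0.0, -0.0]
force: [0.1, 0.9, -0.3]
finger_gap: 0.501
gripper_force: 0.0
```

Call:
drive_tool([
  [0.004, 0, 0, 0, 0, 0, 0],
  [0.005, 0, 0, 0, 0, 0, 0],
  [0.005, 0, 0, 0, 0, 0, 0],
  [0.005, 0, 0, 0, 0, 0, 0],
  [0.005, 0, 0, 0, 0, 0, 0],
  [0.005, 0, 0, 0, 0, 0, 0],
  [0.005, 0, 0, 0, 0, 0, 0],
  [0.005, 0, 0, 0, 0, 0, 0],
  [0.005, 0, 0, 0, 0, 0, 0],
  [0, 0, 0, 0, 0, 0, 0],
])

```text
t: 10.15
tcp_pos: [0.4505, 0.142, 0.0338]
tool_rot: [1.0, 0.011, 0.001, -0.0]
force: [-0.3, -0.5, 0.2]
finger_gap: 0.503
gripper_force: 0.0
```

```bash
python3 - <<'E'
from h import *
to(.404,.143,.037,1.4)
d,P=snap('wrist');np.savez('w5.npz',im=d['image'],P=P)
rect(P,120,400,10,300,.029,.040)
E
```

```text
t 10.15 pos [0.4505 0.142  0.0338] yaw 1.28 F [-0.3 -0.5  0.2] gap 0.503 gf 0.0
tool shift [-0.0464 -0.002  -0.0032] turn [-0.01 -0.11 -0.12]
rect [503.4 143.1] [128.   70.4] 1.49 z 0.0355 34999
```

```bash
python3 - <<'E'
from h import *
D=np.load('w5.npz');save('w5.png',D['im']);P=D['P'];T=P
for v in range(20,340,20): print(v,np.round(P[v,250],4))
E
```

```text
20 [0.5631 0.1451 0.0349]
40 [0.5557 0.145  0.0351]
60 [0.548  0.1448 0.0352]
80 [0.5401 0.1447 0.0351]
100 [0.5318 0.1445 0.0348]
120 [0.5231 0.1443 0.036 ]
140 [0.514  0.1441 0.035 ]
160 [0.5046 0.1439 0.0355]
180 [0.4947 0.1437 0.0352]
200 [0.4848 0.1435 0.0365]
220 [0.4743 0.1433 0.037 ]
240 [0.4618 0.1431 0.0346]
260 [0.4391 0.1427 0.0168]
280 [0.4244 0.1424 0.0164]
300 [ 3.958e-01  1.418e-01 -3.000e-04]
320 [0.3791 0.1415 0.0009]
```

View pics/w5.png

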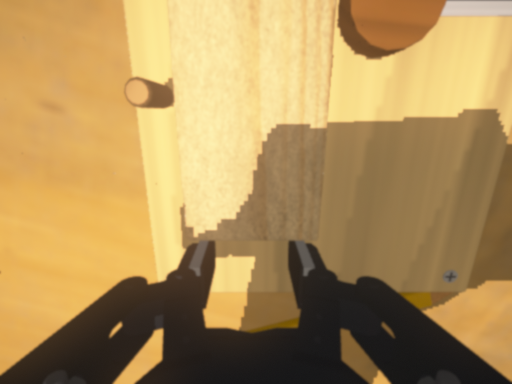

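The rear edge is at 0.4615, which matches the fingers pushing squarely. The earlier fit was clipped by the image border. I'll continue.

Call:
drive_tool([
  [0.005, 0, 0, 0, 0, 0, 0],
  [0.005, 0, 0, 0, 0, 0, 0],
  [0.005, 0, 0, 0, 0, 0, 0],
  [0.005, 0, 0, 0, 0, 0, 0],
  [0.005, 0, 0, 0, 0, 0, 0],
  [0.005, 0, 0, 0, 0, 0, 0],
  [0.005, 0, 0, 0, 0, 0, 0],
  [0.005, 0, 0, 0, 0, 0, 0],
  [0.003, 0, 0, 0, 0, 0, 0],
  [0, 0, 0, 0, 0, 0, 0],
])

```text
t: 11.2
tcp_pos: [0.4927, 0.143, 0.0339]
tool_rot: [1.0, 0.011, 0.0, -0.0]
force: [-0.3, 0.2, 0.2]
finger_gap: 0.502
gripper_force: 0.0
```

```bash
python3 - <<'E'
from h import *
to(.495,.143,.037,1.4)
for n in('top','wrist'):
    d,P=snap(n); np.savez(n+'6.npz',im=d['image'],P=P)
a=np.load('top6.npz')['im'][120:240,130:330];b=np.load('wrist6.npz')['im']
save('c6.png',np.hstack([cv2.resize(a,(480,288)),cv2.resize(b,(320,288))]))
E
```

```text
t 11.2 pos [0.4927 0.143  0.0339] yaw 1.28 F [-0.3  0.2  0.2] gap 0.502 gf 0.0
tool shift [ 0.0023  0.     -0.0031] turn [-0.   -0.05 -0.12]
```

View pics/c6.png

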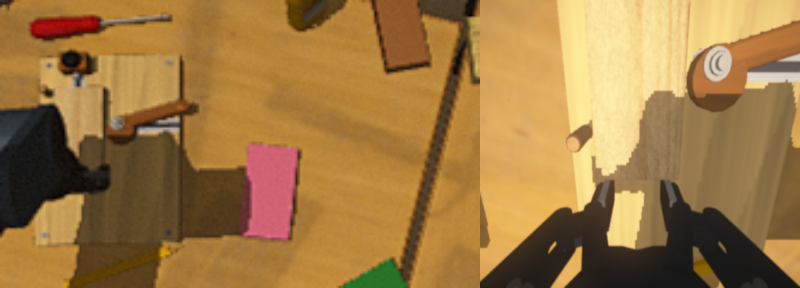

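The plate is close to the stop and still straight, with the cam open. Now small steps with force checks.

Call:
drive_tool([
  [0.002, 0, 0, 0, 0, 0, 0],
  [0.002, 0, 0, 0, 0, 0, 0],
  [0.002, 0, 0, 0, 0, 0, 0],
  [0.001, 0, 0, 0, 0, 0, 0],
])

```text
t: 11.7
tcp_pos: [0.499, 0.1431, 0.0338]
tool_rot: [1.0, 0.011, -0.0, -0.0]
force: [-1.1, -0.2, 0.5]
finger_gap: 0.496
gripper_force: 0.4
```

Call:
drive_tool([
  [0.001, 0, 0, 0, 0, 0, 0],
  [0.001, 0, 0, 0, 0, 0, 0],
])

```text
t: 11.9
tcp_pos: [0.5007, 0.1431, 0.0338]
tool_rot: [1.0, 0.011, -0.001, 0.0]
force: [-1.3, -0.1, 0.6]
finger_gap: 0.497
gripper_force: 0.5
```

Call:
drive_tool([
  [0.001, 0, 0, 0, 0, 0, 0],
  [0.001, 0, 0, 0, 0, 0, 0],
])

```text
t: 12.1
tcp_pos: [0.5029, 0.1432, 0.0338]
tool_rot: [1.0, 0.011, -0.0, -0.0]
force: [-0.7, 0.4, 0.8]
finger_gap: 0.503
gripper_force: 0.4
```

Call:
drive_tool([
  [0.001, 0, 0, 0, 0, 0, 0],
  [0.001, 0, 0, 0, 0, 0, 0],
])

```text
t: 12.3
tcp_pos: [0.5049, 0.1432, 0.0338]
tool_rot: [1.0, 0.011, -0.0, -0.0]
force: [-1.0, -0.1, 0.9]
finger_gap: 0.5
gripper_force: 0.4
```

Call:
drive_tool([
  [0.001, 0, 0, 0, 0, 0, 0],
  [0.001, 0, 0, 0, 0, 0, 0],
])

```text
t: 12.5
tcp_pos: [0.5069, 0.1433, 0.0338]
tool_rot: [1.0, 0.011, -0.0, -0.0]
force: [-0.5, -0.3, -0.7]
finger_gap: 0.496
gripper_force: 0.4
```

Call:
drive_tool([
  [0.001, 0, 0, 0, 0, 0, 0],
  [0.001, 0, 0, 0, 0, 0, 0],
])

```text
t: 12.7
tcp_pos: [0.5071, 0.1433, 0.0337]
tool_rot: [1.0, 0.011, -0.002, 0.0]
force: [-5.8, -0.9, 3.4]
finger_gap: 0.5
gripper_force: 2.5
```

Call:
drive_tool([
  [0.001, 0, 0, 0, 0, 0, 0],
  [0.001, 0, 0, 0, 0, 0, 0],
])

```text
t: 12.9
tcp_pos: [0.5072, 0.1433, 0.0336]
tool_rot: [1.0, 0.011, -0.004, 0.0]
force: [-7.5, -0.9, 6.6]
finger_gap: 0.503
gripper_force: 4.0
```

The plate met the stop at TCP x of about 0.507 with 6–7 N. Now I'll back off, shut the fingers and push sideways at jig x of about 0.062.

Call:
drive_tool([
  [-0.006, 0, 0, 0, 0, 0, 0],
  [-0.01, 0, 0, 0, 0, 0, 0],
  [0, 0, -0.03, 0, 0, 0, 0],
  [0, 0, -0.045, 0, 0, 0, -1],
  [0.03, 0.012, 0, 0, 0, 0, -1],
  [0.04, 0.018, 0, 0, 0, 0, -1],
  [0.035, 0.018, 0, 0, 0, 0, -1],
  [0.019, 0.008, 0, 0, 0, 0, -1],
  [0, 0, 0, 0, 0, 0, -1],
  [0, 0, 0, 0, 0, 0, -1],
])

```text
t: 13.9
tcp_pos: [0.6191, 0.0898, 0.1082]
tool_rot: [1.0, 0.011, -0.001, -0.0]
force: [-0.5, -0.1, 1.0]
finger_gap: -0.002
gripper_force: 0.0
```

```bash
python3 - <<'E'
from h import *
to(.6124,.0913,.036,1.3)
d,P=snap('wrist');np.savez('w7.npz',im=d['image'],P=P)
p,M,s=pose();T=P-p
m=(P[...,2]>.03)&(np.abs(T[...,0])<.03)&(np.abs(T[...,1])<.045)&(P[...,2]<.07)
print('close things rel tcp:',T[m].min(0),T[m].max(0)) if m.any() else print('none')
E
```

```text
t 13.9 pos [0.6191 0.0898 0.1082] yaw 1.25 F [-0.5 -0.1  1. ] gap -0.002 gf 0.0
tool shift [-0.0065 -0.0016  0.0722] turn [-0.02  0.11 -0.05]
close things rel tcp: [-0.02998949 -0.04499692 -0.07810984] [ 0.02998652  0.0449947  -0.06989789]
```

Call:
drive_tool([
  [-0.0065, 0, 0.02, 0, 0, 0, -1],
  [0, 0, 0.025, 0, 0, 0, -1],
  [0, 0, 0.017, 0, 0, 0, -1],
  [0, 0, 0.007, 0, 0, 0, -1],
  [0, 0, 0.003, 0, 0, 0, -1],
  [0, 0, 0, 0, 0, 0, -1],
])

```text
t: 14.55
tcp_pos: [0.6132, 0.0901, 0.037]
tool_rot: [1.0, 0.011, -0.0, -0.0]
force: [0.5, 0.3, 0.6]
finger_gap: -0.002
gripper_force: 0.0
```

Call:
drive_tool([
  [0, -0.001, 0, 0, 0, 0, -1],
  [0, -0.001, 0, 0, 0, 0, -1],
  [0, -0.001, 0, 0, 0, 0, -1],
])

```text
t: 14.85
tcp_pos: [0.6139, 0.0927, 0.0375]
tool_rot: [1.0, 0.011, 0.0, 0.0]
force: [0.2, -0.8, -0.1]
finger_gap: -0.0
gripper_force: 0.0
```

Call:
drive_tool([
  [0, -0.001, 0, 0, 0, 0, -1],
  [0, -0.001, 0, 0, 0, 0, -1],
  [0, -0.001, 0, 0, 0, 0, -1],
])

```text
t: 15.15
tcp_pos: [0.6135, 0.0958, 0.0368]
tool_rot: [1.0, 0.011, -0.0, -0.0]
force: [-0.3, 0.5, 0.1]
finger_gap: -0.001
gripper_force: 0.0
```

Call:
drive_tool([
  [0, -0.001, 0, 0, 0, 0, -1],
  [0, -0.001, 0, 0, 0, 0, -1],
])

```text
t: 15.35
tcp_pos: [0.6135, 0.0976, 0.0367]
tool_rot: [1.0, 0.011, -0.0, 0.0]
force: [-0.2, -1.4, 0.3]
finger_gap: -0.002
gripper_force: 0.3
```

Call:
drive_tool([
  [0, -0.001, 0, 0, 0, 0, -1],
  [0, -0.001, 0, 0, 0, 0, -1],
])

```text
t: 15.55
tcp_pos: [0.6134, 0.0996, 0.0367]
tool_rot: [1.0, 0.011, -0.0, 0.0]
force: [0.2, -0.6, -0.4]
finger_gap: 0.002
gripper_force: 0.3
```

Call:
drive_tool([
  [0, -0.001, 0, 0, 0, 0, -1],
  [0, -0.001, 0, 0, 0, 0, -1],
])

```text
t: 15.75
tcp_pos: [0.6133, 0.1017, 0.0367]
tool_rot: [1.0, 0.011, -0.0, 0.0]
force: [-0.2, -0.9, -0.5]
finger_gap: -0.0
gripper_force: 0.8
```

Call:
drive_tool([
  [0, -0.001, 0, 0, 0, 0, -1],
  [0, 0, 0, 0, 0, 0, -1],
])

```text
t: 15.95
tcp_pos: [0.613, 0.102, 0.0367]
tool_rot: [1.0, 0.011, -0.001, 0.001]
force: [0.2, -3.5, -0.8]
finger_gap: -0.001
gripper_force: 2.0
```

Call:
drive_tool([
  [0, -0.001, 0, 0, 0, 0, -1],
  [0, -0.001, 0, 0, 0, 0, -1],
  [0, 0, 0, 0, 0, 0, -1],
])

```text
t: 16.25
tcp_pos: [0.6125, 0.1025, 0.0367]
tool_rot: [1.0, 0.012, -0.001, 0.002]
force: [-1.6, -9.8, 1.5]
finger_gap: 0.003
gripper_force: 4.6
```

```bash
python3 - <<'E'
from h import *
to(.6,.1,.036,1.3)
d,P=snap('wrist');save('w8.png',d['image'])
E
```

```text
t 16.25 pos [0.6125 0.1025 0.0367] yaw 1.36 F [-1.6 -9.8  1.5] gap 0.003 gf 4.636321153957397
tool shift [-0.0126  0.0022  0.0007] turn [0.18 0.15 0.06]
```

View pics/w8.png

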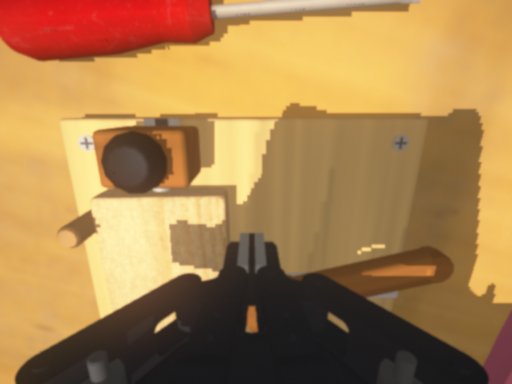

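The plate bears on the dowels and sits up to the stop (stop at (140,165), plate end at row 195), with 9.8 N lateral. I'll retreat and push the end once more.

Call:
drive_tool([
  [0, 0.003, 0, 0, 0, 0, -1],
  [0, 0.004, 0, 0, 0, 0, -1],
  [0, 0, -0.03, 0, 0, 0, -1],
  [0, 0, -0.045, 0, 0, 0, -1],
  [-0.03, -0.012, 0, 0, 0, 0, 0],
  [-0.04, -0.015, 0, 0, 0, 0, 0],
  [-0.036, -0.015, 0, 0, 0, 0, 0],
  [-0.022, -0.01, 0, 0, 0, 0, 0],
  [0, 0, 0, 0, 0, 0, 0],
  [0, 0, 0, 0, 0, 0, 0],
])

```text
t: 17.3
tcp_pos: [0.4851, 0.1473, 0.1122]
tool_rot: [1.0, 0.012, 0.001, -0.0]
force: [1.1, 0.1, -0.6]
finger_gap: 0.499
gripper_force: 0.0
```

```bash
python3 - <<'E'
from h import *
to(.495,.1445,.034,1.35)
d,P=snap('wrist')
rect(P,150,350,0,300,.0295,.0405)
z=P[...,2];q=(z>.03)&(z<.040)
def line(a):
    a=np.array(a); vx,vy,x,y=cv2.fitLine(a.astype(np.float32),cv2.DIST_HUBER,0,.001,.001).ravel()
    print('y at .55',round(float(y+(.55-x)*vy/vx),4),'ang',round(np.degrees(np.arctan(vy/vx)),2),len(a))
l=[];r=[]
for v in range(30,220,4):
    b=np.nonzero(q[v,150:340])[0]+150
    if len(b)>40: l.append(P[v,b[0],:2]); r.append(P[v,b[-1],:2])
line(l);line(r)
E
```

```text
t 17.3 pos [0.4851 0.1473 0.1122] yaw 1.33 F [ 1.1  0.1 -0.6] gap 0.499 gf 0.0
tool shift [0.0098 0.0031 0.0782] turn [-0.03 -0.09 -0.02]
rect [574. 153.] [116.4  79. ] 2.18 z 0.0355 16807
y at .55 0.1822 ang 2.42 36
y at .55 0.1106 ang 1.82 36
```

Call:
drive_tool([
  [0.003, 0, 0.03, 0, 0, 0, 0],
  [0, 0, 0.03, 0, 0, 0, 0],
  [0, 0, 0.012, 0, 0, 0, 0],
  [0, 0, 0.006, 0, 0, 0, 0],
  [0.005, 0, 0, 0, 0, 0, 0],
  [0.005, 0, 0, 0, 0, 0, 0],
  [0.004, 0, 0, 0, 0, 0, 0],
  [0.002, 0, 0, 0, 0, 0, 0],
  [0, 0, 0, 0, 0, 0, 0],
])

```text
t: 18.25
tcp_pos: [0.5042, 0.1473, 0.0345]
tool_rot: [1.0, 0.011, 0.001, -0.0]
force: [-0.8, -0.3, 0.4]
finger_gap: 0.502
gripper_force: 0.0
```

Call:
drive_tool([
  [0.001, 0, 0, 0, 0, 0, 0],
  [0.001, 0, 0, 0, 0, 0, 0],
])

```text
t: 18.45
tcp_pos: [0.5051, 0.1473, 0.0339]
tool_rot: [1.0, 0.011, -0.0, 0.0]
force: [0.1, 0.1, -0.9]
finger_gap: 0.498
gripper_force: 0.1
```

Call:
drive_tool([
  [0.001, 0, 0, 0, 0, 0, 0],
  [0.001, 0, 0, 0, 0, 0, 0],
])

```text
t: 18.65
tcp_pos: [0.5067, 0.1474, 0.0337]
tool_rot: [1.0, 0.011, -0.001, 0.0]
force: [-1.0, 0.6, -0.1]
finger_gap: 0.502
gripper_force: 0.5
```

Call:
drive_tool([
  [0.001, 0, 0, 0, 0, 0, 0],
  [0.001, 0, 0, 0, 0, 0, 0],
  [0, 0, 0, 0, 0, 0, 0],
])

```text
t: 18.95
tcp_pos: [0.5069, 0.1474, 0.0336]
tool_rot: [1.0, 0.011, -0.003, 0.0]
force: [-4.0, 0.2, 3.1]
finger_gap: 0.501
gripper_force: 2.5
```

Call:
drive_tool([
  [0.001, 0, 0, 0, 0, 0, 0],
  [0, 0, 0, 0, 0, 0, 0],
  [0, 0, 0, 0, 0, 0, 0],
])

```text
t: 19.25
tcp_pos: [0.5069, 0.1474, 0.0336]
tool_rot: [1.0, 0.012, -0.004, 0.0]
force: [-6.0, -0.5, 5.0]
finger_gap: 0.499
gripper_force: 3.1
```

Home again at x = 0.507. Now for the lever: back off, rise, move over to its +x side and turn the tool by about 110°.

Call:
drive_tool([
  [-0.006, 0, 0, 0, 0, 0, 0],
  [-0.01, 0, 0, 0, 0, 0, 0],
  [0, 0, -0.035, 0, 0, 0, -1],
  [0, 0, -0.045, 0, 0, 0, -1],
  [0.02, 0.018, 0, 0, 0, 0, -1],
  [0.03, 0.027, 0, 0, 0, 0, -1],
  [0.03, 0.027, 0, 0, 0, 0, -1],
  [0.03, 0.027, 0, 0, 0, 0, -1],
  [0.03, 0.026, 0, 0, 0, -8.4, -1],
  [0, 0, 0, 0, 0, -8.4, -1],
])

```text
t: 20.25
tcp_pos: [0.6428, 0.0207, 0.1144]
tool_rot: [0.987, 0.158, 0.004, 0.002]
force: [-0.3, 0.1, -0.0]
finger_gap: -0.002
gripper_force: 0.0
```

Call:
drive_tool([
  [0, 0, 0, 0, 0, -8.4, -1],
  [0, 0, 0, 0, 0, -8.4, -1],
  [0, 0, 0, 0, 0, -8.4, -1],
  [0, 0, 0, 0, 0, -8.4, -1],
  [0, 0, 0, 0, 0, -8.4, -1],
  [0, 0, 0, 0, 0, -8.4, -1],
  [0, 0, 0, 0, 0, -8.4, -1],
  [0, 0, 0, 0, 0, -8.4, -1],
  [0, 0, 0, 0, 0, -8.4, -1],
  [0, 0, 0, 0, 0, -8.4, -1],
])

```text
t: 21.25
tcp_pos: [0.6371, 0.0251, 0.1135]
tool_rot: [0.627, 0.779, 0.0, 0.0]
force: [-0.0, 0.2, 0.5]
finger_gap: 0.002
gripper_force: 0.0
```

Call:
drive_tool([
  [0, 0, 0, 0, 0, -8.4, -1],
  [0, 0, 0, 0, 0, 0, -1],
  [0, 0, 0, 0, 0, 0, -1],
])

```text
t: 21.55
tcp_pos: [0.637, 0.0251, 0.1136]
tool_rot: [0.571, 0.821, -0.0, -0.0]
force: [-0.3, 0.3, -0.6]
finger_gap: 0.001
gripper_force: 0.0
```

```bash
python3 - <<'E'
from h import *
to(.6353,.0252,.038,111.4)
# side camera: lever & bolt points, also top for plate pose
d,P=snap('top');np.savez('top9.npz',im=d['image'],P=P)
z=P[...,2]
m=(z>.029)&(z<.042)&(P[...,0]>.50)&(P[...,0]<.66)&(P[...,1]>-.02)&(P[...,1]<.105)
q=P[m];print('lever/cam pts',len(q),np.round(q.min(0),3),np.round(q.max(0),3))
b=cv2.minAreaRect((q[:,:2]*1000).astype(np.float32));print(b)
m=(z>.029)&(z<.042)&(P[...,0]>.50)&(P[...,0]<.66)&(P[...,1]>.107)&(P[...,1]<.186)
q=P[m];b=cv2.minAreaRect((q[:,:2]*1000).astype(np.float32));print('plate',b,len(q))
E
```

```text
t 21.55 pos [0.637  0.0251 0.1136] yaw 110.3 F [-0.3  0.3 -0.6] gap 0.001 gf 0.0
tool shift [ 0.0007 -0.0016  0.0756] turn [-0.01  0.   -1.1 ]
lever/cam pts 242 [ 0.554 -0.013  0.029] [0.615 0.101 0.042]
((584.2105102539062, 42.41415786743164), (37.380062103271484, 119.42437744140625), 16.35930824279785)
plate ((552.7939453125, 141.52883911132812), (68.32170867919922, 65.70795440673828), 3.1598305702209473) 270
```

```bash
python3 - <<'E'
from h import *
p,M,s=pose();d,P=snap('wrist');T=(P-p)@M
z=P[...,2]
m=(z>.028)&(z<.046)&(T[...,0]>-.03)&(T[...,0]<.06)&(T[...,1]<.03)&(T[...,1]>-.06)
q=T[m]
for a in np.arange(-.02,.06,.01):
    k=q[np.abs(q[:,0]-a)<.003]
    if len(k)>5: print('tool x',round(a,3),'lever y range',np.round(np.percentile(k[:,1],[2,98]),4),len(k))
E
```

```text
tool x -0.02 lever y range [-0.0444 -0.03  ] 96
tool x -0.01 lever y range [-0.0457 -0.0283] 144
tool x 0.0 lever y range [-0.0453 -0.0275] 158
tool x 0.01 lever y range [-0.0437 -0.0267] 151
tool x 0.02 lever y range [-0.0429 -0.026 ] 165
tool x 0.03 lever y range [-0.0423 -0.0252] 174
tool x 0.04 lever y range [-0.0419 -0.0244] 187
tool x 0.05 lever y range [-0.0414 -0.0236] 193
```

Call:
drive_tool([
  [0, 0, 0.025, 0, 0, 0, -1],
  [0, 0, 0.03, 0, 0, 0, -1],
  [0, 0, 0.015, 0, 0, 0, -1],
  [0, 0, 0.0055, 0, 0, 0, -1],
  [-0.001, -0.005, 0, 0, 0, 5, -1],
  [0, -0.004, 0, 0, 0, 0, -1],
  [0, 0, 0, 0, 0, 0, -1],
])

```text
t: 22.35
tcp_pos: [0.6288, 0.0213, 0.0389]
tool_rot: [0.605, 0.796, -0.0, 0.0]
force: [0.0, -0.5, -0.9]
finger_gap: -0.0
gripper_force: 0.0
```

Call:
drive_tool([
  [0, -0.002, 0, 0, 0, 0, -1],
  [0, -0.002, 0, 0, 0, 0, -1],
  [0, -0.002, 0, 0, 0, 0, -1],
  [0, 0, 0, 0, 0, 0, -1],
])

```text
t: 22.75
tcp_pos: [0.624, 0.0199, 0.0387]
tool_rot: [0.605, 0.796, 0.001, 0.001]
force: [2.0, 0.4, -0.3]
finger_gap: 0.002
gripper_force: 1.0
```

Call:
drive_tool([
  [-0.0014, -0.0056, 0, 0, 0, 4, -1],
  [-0.0014, -0.0056, 0, 0, 0, 4, -1],
  [-0.0014, -0.0056, 0, 0, 0, 4, -1],
  [-0.0014, -0.0056, 0, 0, 0, 4, -1],
  [-0.0014, -0.0056, 0, 0, 0, 4, -1],
  [-0.0014, -0.0056, 0, 0, 0, 4, -1],
])

```text
t: 23.35
tcp_pos: [0.5938, 0.0081, 0.039]
tool_rot: [0.759, 0.651, 0.002, 0.003]
force: [4.7, 0.8, 0.0]
finger_gap: -0.001
gripper_force: 2.1
```

```bash
cat >> h.py <<'E'
def lev():
    p,M,s=pose();r=M.T@(p-np.array([.581,.0897,p[2]]))
    yaw=np.degrees(np.arctan2(M[1,0],M[0,0]))
    ang=np.degrees(np.arctan2(p[1]-.0897,p[0]-.581))
    # lever angle from finger-face offset 22.8 mm
    la=ang-np.degrees(np.arcsin(.0228/np.hypot(r[0],r[1])))
    f=M.T@np.array(s['force'])
    print('t',round(s['t'],2),'r',np.round(r[:2],4),'yaw',round(yaw,1),'q~',round(np.radians(1.4-la)-1.222,3),'tool F',np.round(f,1),'torque',round(abs(r[0]*f[1]-r[1]*f[0]),2))
E
python3 -c "
from h import *
lev()
d,P=snap('top');z=P[...,2]
for lo,hi,n in ((.55,.64,'right edge'),):
    e=[]
    for u in range(150,215):
        pass
m=(z>.029)&(z<.042)&(P[...,0]>.62)&(P[...,0]<.645)&(P[...,1]>.107)&(P[...,1]<.186)
q=P[m];print('front part plate y',np.percentile(q[:,1],[2,98]),len(q))
m=(z>.029)&(z<.042)&(P[...,0]>.525)&(P[...,0]<.55)&(P[...,1]>.107)&(P[...,1]<.182)
q=P[m];print('rear part',np.percentile(q[:,1],[2,98]),len(q))
m=(z>.029)&(z<.042)&(P[...,0]>.49)&(P[...,0]<.66)&(P[...,1]>.13)&(P[...,1]<.17)
q=P[m];print('x',np.percentile(q[:,0],[1,99]),len(q))
"
```

```text
t 23.35 r [-0.0788  0.025 ] yaw 81.3 q~ 0.497 tool F [1.5 4.5 0. ] torque 0.39Traceback (most recent call last):
  File "<string>", line 10, in <module>
    q=P[m];print('front part plate y',np.percentile(q[:,1],[2,98]),len(q))
                                      ~~~~~~~~~~~~~^^^^^^^^^^^^^^^
    return _quantile_unchecked(
        a, q, axis, out, overwrite_input, method, keepdims, weights)
    return _ureduce(a,
                    func=_quantile_ureduce_func,
    ...<5 lines>...
                    overwrite_input=overwrite_input,
                    method=method)
    r = func(a, **kwargs)
    result = _quantile(arr,
                       quantiles=q,
    ...<2 lines>...
                       out=out,
                       weights=wgt)
    slices_having_nans = np.isnan(arr[-1, ...])
                                  ~~~^^^^^^^^^
IndexError: index -1 is out of bounds for axis 0 with size 0
```

Free-swing torque is 0.39 Nm, as expected, and q is about 0.5. I'll do a quick numeric check of the plate from the side camera while the cam is still open.

```bash
python3 - <<'E'
from h import *
for n in('side','top'):
    d,P=snap(n);z=P[...,2]
    base=(z>.027)&(z<.043)
    m=base&(P[...,0]>.49)&(P[...,0]<.655)&(P[...,1]>.12)&(P[...,1]<.17)
    q=P[m];print(n,len(q))
    if len(q)<100: continue
    print(' x range',np.percentile(q[:,0],[0.5,99.5]),'z',np.median(q[:,2]))
    for a in(.53,.545,.56,.59,.605,.62):
        k=P[base&(np.abs(P[...,0]-a)<.006)&(P[...,1]>.104)&(P[...,1]<.20)]
        if len(k)>5: print(' x',a,'y',np.round(np.percentile(k[:,1],[2,98]),4),len(k))
    # base left edge
    for a in(.45,.5,.56,.6):
        k=P[(z>.010)&(z<.022)&(np.abs(P[...,0]-a)<.006)&(P[...,1]>.17)&(P[...,1]<.22)]
        if len(k): print(' base left',a,np.round(np.percentile(k[:,1],98),4))
E
```

```text
side 695
 x range [0.51863032 0.65477305] z 0.03589709105016614
 x 0.53 y [0.1131 0.1968] 106
 x 0.545 y [0.1135 0.1841] 104
 x 0.56 y [0.105  0.1846] 110
 x 0.59 y [0.1172 0.1859] 108
 x 0.605 y [0.1184 0.1867] 102
 x 0.62 y [0.1185 0.1962] 110
 base left 0.45 0.2034
 base left 0.5 0.2058
 base left 0.56 0.2076
 base left 0.6 0.2082
top 1
```

```bash
python3 - <<'E'
from h import *
d,P=snap('wrist');np.savez('w9.npz',im=d['image'],P=P)
z=P[...,2];top=(z>.028)&(z<.042)
def line(a,n):
    a=np.array(a); vx,vy,x,y=cv2.fitLine(a.astype(np.float32),cv2.DIST_HUBER,0,.0005,.001).ravel()
    res=(a[:,1]-y)*vx-(a[:,0]-x)*vy
    print(n,'y at .55/.583/.63',[round(float(y+(X-x)*vy/vx),4) for X in(.55,.583,.63)],'ang',round(np.degrees(np.arctan(vy/vx)),2),len(a),'rms',res.std().round(5),'x',a[:,0].min().round(3),a[:,0].max().round(3))
R_=[];L_=[];B=[]
for a in np.arange(.515,.65,.0015):
    k=(np.abs(P[...,0]-a)<.001)
    y=P[...,1][k&top&(P[...,1]>.105)&(P[...,1]<.19)]
    if len(y)<20: continue
    lo,hi=np.percentile(y,[.5,99.5])
    if (a<.548 or a>.61) and lo>.106: R_.append((a,lo))
    if (.548<a<.615) : L_.append((a,hi))
    b=P[...,1][k&(z>.008)&(z<.024)&(P[...,1]>.18)&(P[...,1]<.22)]
    if len(b)>10:B.append((a,np.percentile(b,99.5)))
for n,a in(('plate right',R_),('plate left',L_),('base left',B)):
    if len(a)>5: line(a,n)
    else: print(n,len(a))
q=P[top&(P[...,1]>.13)&(P[...,1]<.17)];print('x',np.percentile(q[:,0],[.3,99.7]),len(q))
E
```

```text
plate right y at .55/.583/.63 [0.1127, 0.1137, 0.1151] ang 1.73 47 rms 0.00043 x 0.518 0.648
plate left y at .55/.583/.63 [0.1374, 0.1325, 0.1255] ang -8.48 44 rms 0.00016 x 0.549 0.614
base left 0
x [0.51857472 0.59612813] 3122
```

The right edge is at 1.7° against the jig's 1.3–1.5°, so the plate is square and home. I'll carry on swinging.

Call:
drive_tool([
  [-0.0012, -0.0041, 0, 0, 0, 3, -1],
  [-0.0012, -0.0041, 0, 0, 0, 3, -1],
  [-0.0012, -0.0041, 0, 0, 0, 3, -1],
  [-0.0012, -0.0041, 0, 0, 0, 3, -1],
  [-0.0012, -0.0041, 0, 0, 0, 3, -1],
  [-0.0012, -0.0041, 0, 0, 0, 3, -1],
])

```text
t: 24.15
tcp_pos: [0.5678, 0.0079, 0.039]
tool_rot: [0.851, 0.526, 0.002, 0.002]
force: [6.3, 0.1, 0.7]
finger_gap: -0.001
gripper_force: 2.3
```

```bash
python3 -c "
from h import *
lev()"
```

```text
t 24.15 r [-0.0791  0.0248] yaw 63.4 q~ 0.812 tool F [ 2.9  5.6 -0.6] torque 0.52
```

Call:
drive_tool([
  [-0.0008, -0.0028, 0, 0, 0, 2, -1],
  [0, 0, 0, 0, 0, 0, -1],
])

```text
t: 24.35
tcp_pos: [0.5642, 0.0085, 0.0389]
tool_rot: [0.859, 0.511, 0.001, 0.001]
force: [4.8, 1.2, 2.2]
finger_gap: -0.0
gripper_force: 1.9
```

```bash
python3 -c "
from h import *
lev()"
```

```text
t 24.35 r [-0.0794  0.024 ] yaw 61.5 q~ 0.855 tool F [ 3.3  3.7 -2.2] torque 0.37
```

Call:
drive_tool([
  [-0.0008, -0.0028, 0, 0, 0, 2, -1],
  [0, 0, 0, 0, 0, 0, -1],
])

```text
t: 24.55
tcp_pos: [0.5615, 0.0091, 0.0389]
tool_rot: [0.868, 0.496, 0.002, 0.001]
force: [4.6, 2.3, 0.4]
finger_gap: -0.002
gripper_force: 2.0
```

```bash
python3 -c "
from h import *
lev()"
```

```text
t 24.55 r [-0.0793  0.0241] yaw 59.5 q~ 0.889 tool F [ 4.3  2.8 -0.4] torque 0.33
```

Call:
drive_tool([
  [-0.0008, -0.0028, 0, 0, 0, 2, -1],
  [-0.0008, -0.0028, 0, 0, 0, 2, -1],
  [0, 0, 0, 0, 0, 0, -1],
])

```text
t: 24.85
tcp_pos: [0.5558, 0.0106, 0.0389]
tool_rot: [0.885, 0.466, 0.001, 0.001]
force: [5.2, 0.5, 2.2]
finger_gap: 0.002
gripper_force: 2.0
```

```bash
python3 -c "
from h import *
lev()"
```

```text
t 24.85 r [-0.0795  0.024 ] yaw 55.5 q~ 0.96 tool F [ 3.4  4.  -2.1] torque 0.4
```

Call:
drive_tool([
  [-0.0008, -0.0028, 0, 0, 0, 2, -1],
  [-0.0008, -0.0028, 0, 0, 0, 2, -1],
  [0, 0, 0, 0, 0, 0, -1],
])

```text
t: 25.15
tcp_pos: [0.5503, 0.0125, 0.0389]
tool_rot: [0.901, 0.435, 0.001, 0.001]
force: [4.5, 1.3, 1.9]
finger_gap: 0.004
gripper_force: 2.0
```

```bash
python3 -c "
from h import *
lev()"
```

```text
t 25.15 r [-0.0795  0.024 ] yaw 51.5 q~ 1.03 tool F [ 3.8  2.8 -1.9] torque 0.31
```

Call:
drive_tool([
  [-0.0008, -0.0028, 0, 0, 0, 2, -1],
  [-0.0008, -0.0028, 0, 0, 0, 2, -1],
  [0, 0, 0, 0, 0, 0, -1],
])

```text
t: 25.45
tcp_pos: [0.5451, 0.0147, 0.0389]
tool_rot: [0.915, 0.403, 0.002, 0.001]
force: [4.4, -0.7, 2.1]
finger_gap: 0.001
gripper_force: 2.0
```

Call:
drive_tool([
  [-0.0008, -0.0028, 0, 0, 0, 2, -1],
  [-0.0008, -0.0028, 0, 0, 0, 2, -1],
  [0, 0, 0, 0, 0, 0, -1],
])

```text
t: 25.75
tcp_pos: [0.5399, 0.0173, 0.0389]
tool_rot: [0.929, 0.371, 0.002, 0.001]
force: [5.5, 0.1, 1.3]
finger_gap: 0.001
gripper_force: 2.0
```

```bash
python3 -c "
from h import *
lev()"
```

```text
t 25.75 r [-0.0797  0.0242] yaw 43.6 q~ 1.167 tool F [ 4.1  3.7 -1.2] torque 0.39
```

Call:
drive_tool([
  [-0.0008, -0.0028, 0, 0, 0, 2, -1],
  [-0.0008, -0.0028, 0, 0, 0, 2, -1],
  [0, 0, 0, 0, 0, 0, -1],
])

```text
t: 26.05
tcp_pos: [0.5352, 0.0201, 0.0389]
tool_rot: [0.941, 0.339, 0.002, 0.001]
force: [6.1, -1.8, 1.8]
finger_gap: -0.001
gripper_force: 2.3
```

Call:
drive_tool([
  [-0.0008, -0.0028, 0, 0, 0, 2, -1],
  [-0.0008, -0.0028, 0, 0, 0, 2, -1],
  [0, 0, 0, 0, 0, 0, -1],
])

```text
t: 26.35
tcp_pos: [0.5318, 0.0223, 0.039]
tool_rot: [0.952, 0.306, 0.003, 0.003]
force: [5.5, -6.9, 0.2]
finger_gap: -0.002
gripper_force: 3.9
```

```bash
python3 -c "
from h import *
lev()"
```

```text
t 26.35 r [-0.0792  0.0261] yaw 35.6 q~ 1.281 tool F [ 0.5  8.9 -0.1] torque 0.71
```

The torque has risen to 0.71 Nm, about 15 N of grip at q of about 1.28, so it is firm. I'll back away and check.

Call:
drive_tool([
  [0, 0.004, 0, 0, 0, 0, -1],
  [0, 0.01, 0, 0, 0, 0, -1],
  [0, 0.01, 0, 0, 0, 0, -1],
  [0, 0, -0.03, 0, 0, 0, -1],
  [0, 0, -0.045, 0, 0, 0, -1],
  [0, 0.03, -0.03, 0, 0, 0, -1],
  [0, 0.04, 0, 0, 0, 0, -1],
  [0, 0.04, 0, 0, 0, 0, -1],
  [0, 0, 0, 0, 0, 0, -1],
  [0, 0, 0, 0, 0, 0, -1],
])

```text
t: 27.35
tcp_pos: [0.6051, -0.0857, 0.1425]
tool_rot: [0.953, 0.304, -0.001, -0.001]
force: [0.4, -0.0, -0.7]
finger_gap: -0.002
gripper_force: 0.0
```

```bash
python3 - <<'E'
from h import *
to(.5,.0,.1,0)
for n in('top','side'):
    d,P=snap(n);z=P[...,2];top=(z>.027)&(z<.043)
    q=P[top&(P[...,0]>.49)&(P[...,0]<.66)&(P[...,1]>.125)&(P[...,1]<.17)]
    print(n,len(q),'z',np.median(q[:,2]) if len(q) else 0,'x',np.percentile(q[:,0],[1,99]) if len(q) else 0)
    L=[];Rr=[];B=[]
    for a in np.arange(.525,.645,.003):
        k=np.abs(P[...,0]-a)<.002
        y=P[...,1][k&top&(P[...,1]>.10)&(P[...,1]<.196)]
        b=P[...,1][k&(z>.008)&(z<.024)&(P[...,1]>.19)&(P[...,1]<.22)]
        if len(y)>4 and not(.525<a<.545 or a>.617): L.append((a,y.max()))
        if len(b): B.append((a,b.max()))
    for nm,a in(('left',L),('base',B)):
        if len(a)>8:
            vx,vy,x,y=cv2.fitLine(np.array(a,np.float32),cv2.DIST_HUBER,0,.0005,.001).ravel();print(nm,'y(.583)',y+(.583-x)*vy/vx,'ang',np.degrees(np.arctan(vy/vx)))
E
```

```text
t 27.35 pos [ 0.6051 -0.0857  0.1425] yaw 35.39 F [ 0.4 -0.  -0.7] gap -0.002 gf 0.0
tool shift [-0.036  -0.1306  0.0429] turn [-0.12  0.16 35.39]
top 15 z 0.038471436522125924 x [0.64663017 0.65659221]
side 629 z 0.035712920506316914 x [0.51869879 0.65511452]
left y(.583) 0.1873799 ang 1.3706243
base y(.583) 0.20803799 ang 2.124082
```

The side camera puts the plate's left edge 20.7 mm from the base edge (21 expected). The plate is square and flat, and its rear end is unmoved at x = 0.5187. Handing in.

```bash
python3 -c "
from station import manip
print(manip.sign_off())"
```

```text
the job is handed in; nothing more can be done
None
```

I loaded the offcut home against both dowels and the end stop, gripped it with the cam at q of about 1.28 (roughly 15 N, estimated from lever torque), and handed the job in at about 27 s; no verdict came back.

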